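# Release the latched channel key on the bench supply

## Robot

A 6-joint arm with a two-finger parallel gripper is mounted at the origin on the work surface. World frame = base frame: x ahead of the robot, y to its left, z up, the work surface at z = 0. Lengths are in m, angles in rad, forces in N, time in s.
With the tool pointing down it reaches from about 0.2 to 0.875 m from the base axis. Payload 3.4 kg.
Tool frame: the origin (TCP) lies between the finger pads; the fingertips stand 22 mm ahead of it and the grasp point (between the pads) lies 3 mm ahead of it (bot.tips_ahead is the distance from the TCP to the fingertips, in m); z points along the fingers, y is the direction in which the jaws open and shut (so a half turn about z gives the same grasp; the last joint's range is limited). The gripper opens to 94 mm and grips with 3 to 60 N. Pads are 16 mm wide; open, the fingers measure 119 mm over their backs; the gripper's body (75 mm by 177 mm) begins 78 mm behind the grasp point.
Start: joints at [1.196, 0.276, 1.505, -0, 1.361, -0.121], TCP at [0.144, 0.557, 0.227] pointing down, gripper open.
Joint ranges: [-2.89, 2.89], [-0.75, 2.08], [0.22, 2.7], [-1.18, 4.32], [0.11, 2.71], [-2.7, 2.7]. Speed limits (rad/s): [2.57, 2.57, 3.14, 3.14, 3.14, 3.14].

## Interface

Orientations are given as a rotation vector (axis times angle).
In Python, from cell import bot gives the robot as it stands.
- The arm moves only by the tool step_arm, never from a script. Its argument "rows" is one flat list of numbers, 4 for each row, row after row: the shift along the tool's x, y, z in units of 80 cm (1.0 is 80 cm), then the turn about the tool's z in units of 180 degrees (1.0 is 180 degrees). A call has 1 to 20 rows; each row is the pose to reach, as a shift and turn from the pose commanded when the call began, along the tool's axes at that moment, turning the shorter way round; what a row does not reach only later rows make up. A row lasts 1/10 s, in which the tool goes at most 50 mm and 8.59 degrees, less where a joint would pass 70% of its speed; a pose out of reach is approached as far as the arm can. A call with a number of a shift or a turn outside -1 to 1 is refused whole. A call with a gripper value outside its range is refused whole. "gripper" is the closure in counts, from 0 (fully open) to 255 (shut), set as the call begins (left out, the last holds). The fingers move at their own pace and stop on an object; "grip_force" is the grip in N (left out, the last holds). Time passes only in rows, so rows that repeat a pose let the fingers close. It gives the time, the measured TCP pose, the force and the opening at its end, in the units of the state.
- bot.get_state(): the state, without advancing time (a new reading comes with each control period).
- bot.snapshot(name): name is "scene" or "side" or "wrist"; returns a dict with "color" (400x640x3 uint8, red, green, blue), "intrinsics" (3x3 intrinsics, pixels), "k1" (the pictures are not rectified: a ray, as slopes to the right and down, at radius r is drawn at 1 + k1 r^2 times it, then the intrinsics apply), "extrinsics" (4x4, takes a point from camera to world coordinates); the wrist camera has in their place "mount" (4x4, takes a point from camera to tool coordinates, whose origin is the TCP and whose axes are the flange's). Camera axes: x right, y down, z forward; pixel columns grow to the right and rows downward; lengths in m; the calibration is good to about 2 mm. A picture is of the moment at which its call begins: read the wrist's pose just before it. There is no depth.
- bot.finish_job(): hands the job in, once; it reports no verdict.
The state is a dict: "clock": time; "q": joint angles; "qd": joint speeds; "tau": joint torques, N m; "eef_pos": TCP position; "tool_rot": TCP orientation; "wrist_force": force on the tool from outside, world axes, zero at the start; "moment": the same for the moment, N m; "width": opening from 0.0 (shut) to 1.0 (fully open).
Only numpy, scipy, OpenCV 4.12 (cv2) and the standard library are available. Lean on these libraries where they do the work, as an engineer would, in place of code of your own. Each camera call takes 0.05 s, during which the arm holds its last target.

## Task

One of the four identical channel keys on the grey switch box has been left latched down and sits a little lower than the others. Find it, feeling the keys with light taps of the closed fingers if you need to, and press it fully down with the fingertips so that it lets go and all four keys stand up level. Do not press any of the raised keys down, and leave the other things on the bench where they are.

Things in the scene. Friction and masses are not known exactly. Their poses are not given: they have to be found in the camera images.
- console: grey switch box of a bench supply, fixed, 150 (x) x 250 (y) mm, flat deck 60 mm above the table; origin at the centre of its underside, front faces -x. Four keys in a row along y, 35 mm to the front of centre, at y = -75, -25, 25, 75 mm, each in a black frame 38 mm wide, 3 mm high; exactly one is latched down. At the rear of the deck: four fixed binding posts 20 mm high and a jar.
- key_a: one of four identical white keys, in any of the four places. Cap 26 x 28 mm (console x, y); origin at centre of its flat top. Top is 76 mm over the table if raised, 71 if latched, 66 at its stop. Raised: gives from 1.2 N, then 1 mm per 0.45 N; past 7 mm counts as pressed. Latched: firm below 3.4 N; goes to its stop at about 6 N, unlatching within the first 3 mm, and springs up when let go.
- key_b: one of four identical white keys, in any of the four places. Cap 26 x 28 mm (console x, y); origin at centre of its flat top. Top is 76 mm over the table if raised, 71 if latched, 66 at its stop. Raised: gives from 1.2 N, then 1 mm per 0.45 N; past 7 mm counts as pressed. Latched: firm below 3.4 N; goes to its stop at about 6 N, unlatching within the first 3 mm, and springs up when let go.
- key_c: one of four identical white keys, in any of the four places. Cap 26 x 28 mm (console x, y); origin at centre of its flat top. Top is 76 mm over the table if raised, 71 if latched, 66 at its stop. Raised: gives from 1.2 N, then 1 mm per 0.45 N; past 7 mm counts as pressed. Latched: firm below 3.4 N; goes to its stop at about 6 N, unlatching within the first 3 mm, and springs up when let go.
- key_d: one of four identical white keys, in any of the four places. Cap 26 x 28 mm (console x, y); origin at centre of its flat top. Top is 76 mm over the table if raised, 71 if latched, 66 at its stop. Raised: gives from 1.2 N, then 1 mm per 0.45 N; past 7 mm counts as pressed. Latched: firm below 3.4 N; goes to its stop at about 6 N, unlatching within the first 3 mm, and springs up when let go.
- jar: loose closed jar 34 mm across, 28 mm high, on the rear of the console's deck; origin under its centre; bystander, to be left alone
- tweezers: loose steel tweezers 135 mm long, 8 mm high, lying on the table in front of the console; origin under its centre; bystander, to be left alone
- driver: loose small screwdriver 150 mm long, lying on the table beside the console's -y end; origin under its centre; bystander, to be left alone
- spool: loose metal spool 50 mm across, 34 mm high, on the table beside the console's +y end; origin under its centre; bystander, to be left alone
- meter: loose grey handheld meter 150 x 80 x 46 mm, lying on the table on the robot's right; origin under its centre; bystander, to be left alone
- screw_tray: loose aluminium tray 90 x 120 x 18 mm on the table on the robot's right; origin under its centre; bystander, to be left alone
- board_holder: loose steel circuit board holder about 180 x 80 x 23 mm, on the blue mat on the robot's left; origin under its centre; bystander, to be left alone

How it is judged:
By the outcome, as a careful person would: the job done as asked, in the order asked, and still so for the second after the job is handed in, with the robot touching nothing.
It also fails if it takes over 46 s, if anything falls off the work surface, if the arm or the gripper's body presses on something with over 40 N, if the wrist force passes 120 N, or if a joint passes its speed limit or range.

## Working session

There is one attempt and no reset: what is moved stays moved. The work goes in short steps, Python scripts to look and compute and a tool call to move; the robot and the scene stay as the last step left them, time stands still between calls to the robot, and variables do not carry over. Pictures are saved under pics/ and viewed, and the job is handed in when it is done.

Besides the shell and the picture viewer there is one more tool, called in YAML: its name, and indented under it one key for each argument. step_arm: Moves the arm, as the interface text tells. Shifts and turns lie within -1 to 1; 1 stands for 80 cm of shift or 180 degrees of turn. Its arguments: {"type":"object","properties":{"rows":{"type":"array","items":{"type":"number","minimum":-1,"maximum":1}},"gripper":{"type":"number"},"grip_force":{"type":"number"}},"required":["rows"]}

```bash
mkdir -p pics; ls
python3 - <<'E'
from cell import bot
import cv2
s=bot.get_state();print({k:(v if not hasattr(v,'round') else v) for k,v in s.items()}, bot.tips_ahead)
for n in ["scene","side","wrist"]:
    d=bot.snapshot(n);cv2.imwrite(f"pics/{n}0.png",d["color"][:,:,::-1])
    print(n,d["intrinsics"],d["k1"],d.get("extrinsics",d.get("mount")))
E
```

```text
pics
{'clock': 0.0, 'q': array([ 1.19599901e+00,  2.76549256e-01,  1.50611047e+00,  2.32565688e-05,
        1.36069898e+00, -1.20976338e-01]), 'qd': array([ 1.33432576e-03, -3.39719597e-04,  1.30505789e-03, -5.28088968e-04,
        5.20228301e-05, -2.93613357e-04]), 'tau': array([-1.64749712e-03, -4.04589343e+01, -2.37232965e+01,  6.99230377e-02,
        3.48340441e-02, -1.17712943e-04]), 'eef_pos': array([0.1441746 , 0.55608737, 0.22663983]), 'tool_rot': array([-3.97581467e-01, -3.11587312e+00,  2.68015582e-03]), 'wrist_force': array([ 0.71065744, -0.04736471, -0.54805633]), 'moment': array([0.00091079, 0.00729321, 0.02432244]), 'width': 0.9985693182745847} 0.022
scene [[452.0358319    0.         318.09449669]
 [  0.         452.0358319  203.43574937]
 [  0.           0.           1.        ]] -0.12352055479910637 [[-0.05851544  0.79923251 -0.59816665  1.23307676]
 [ 0.99818802  0.03842684 -0.04630388  0.0859793 ]
 [-0.01402191 -0.59979228 -0.80003288  1.01036196]
 [ 0.          0.          0.          1.        ]]
side [[491.87212646   0.         322.32224761]
 [  0.         491.87212646 199.08069466]
 [  0.           0.           1.        ]] -0.06256334829613071 [[ 0.95120599 -0.19820454  0.2364786   0.22353968]
 [-0.3081128  -0.56904801  0.76239811 -0.93759849]
 [-0.01654308 -0.79805973 -0.60235123  0.86360863]
 [ 0.          0.          0.          1.        ]]
wrist [[287.94327328   0.         317.34962487]
 [  0.         287.94327328 199.78523857]
 [  0.           0.           1.        ]] 0.006228351225042502 [[-7.82382554e-04 -9.65295606e-01 -2.61158537e-01  7.62985741e-02]
 [ 9.99999407e-01 -5.57516865e-04 -9.35115938e-04  6.46939145e-04]
 [ 7.57063016e-04 -2.61159114e-01  9.65295470e-01 -1.56820244e-01]
 [ 0.00000000e+00  0.00000000e+00  0.00000000e+00  1.00000000e+00]]
```

View pics/scene0.png

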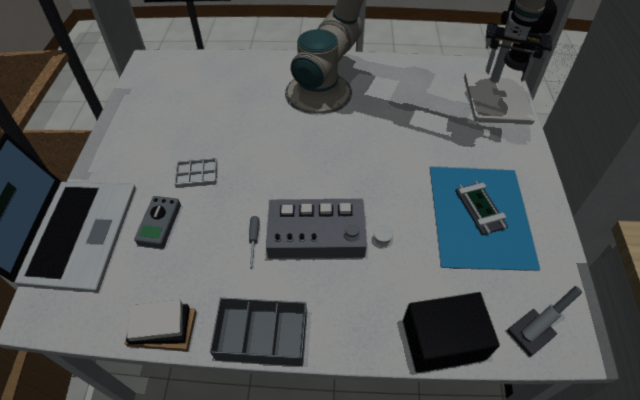

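View pics/side0.png

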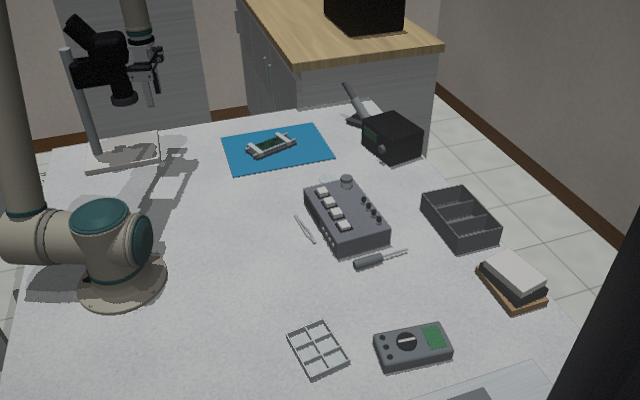

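View pics/wrist0.png

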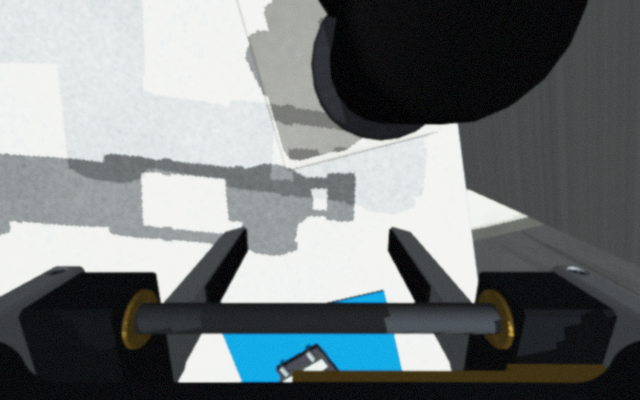

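```bash
cat > h.py <<'E'
import numpy as np, cv2
from cell import bot
from scipy.spatial.transform import Rotation as R
def cam(d,st=None):
    if "extrinsics" in d: return np.array(d["extrinsics"])
    T=np.eye(4);T[:3,:3]=R.from_rotvec(st["tool_rot"]).as_matrix();T[:3,3]=st["eef_pos"]
    return T@np.array(d["mount"])
def ray(d,T,uv):
    K=d["intrinsics"];k=d["k1"]
    xy=np.array([(uv[0]-K[0,2])/K[0,0],(uv[1]-K[1,2])/K[1,1]]);p=xy.copy()
    for _ in range(20): p=xy/(1+k*(p@p))
    return T[:3,3],T[:3,:3]@np.r_[p,1]
def at(d,T,uv,z):
    o,r=ray(d,T,uv);return o+r*(z-o[2])/r[2]
def proj(d,T,P):
    c=T[:3,:3].T@(np.asarray(P)-T[:3,3]);p=c[:2]/c[2];p=p*(1+d["k1"]*(p@p));K=d["intrinsics"]
    return np.array([K[0,0]*p[0]+K[0,2],K[1,1]*p[1]+K[1,2]])
E
python3 - <<'E'
import cv2
a=cv2.imread('pics/scene0.png')[190:265,235:405];cv2.imwrite('pics/sc_z.png',cv2.resize(a,None,fx=4.7,fy=4.7,interpolation=cv2.INTER_CUBIC))
a=cv2.imread('pics/side0.png')[165:275,285:415];cv2.imwrite('pics/si_z.png',cv2.resize(a,None,fx=5,fy=5,interpolation=cv2.INTER_CUBIC))
E
```

```text
(no output)
```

View pics/sc_z.png

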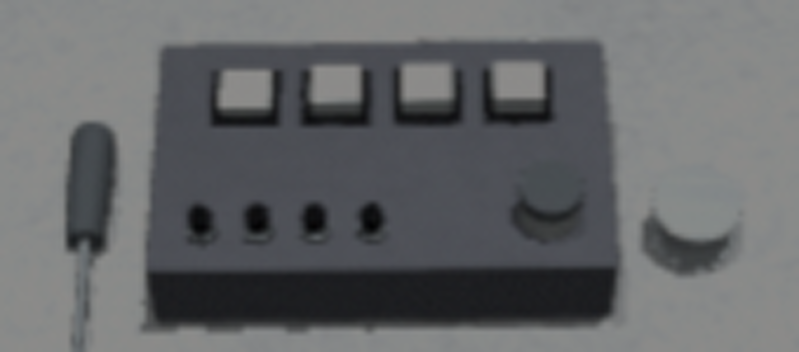

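View pics/si_z.png

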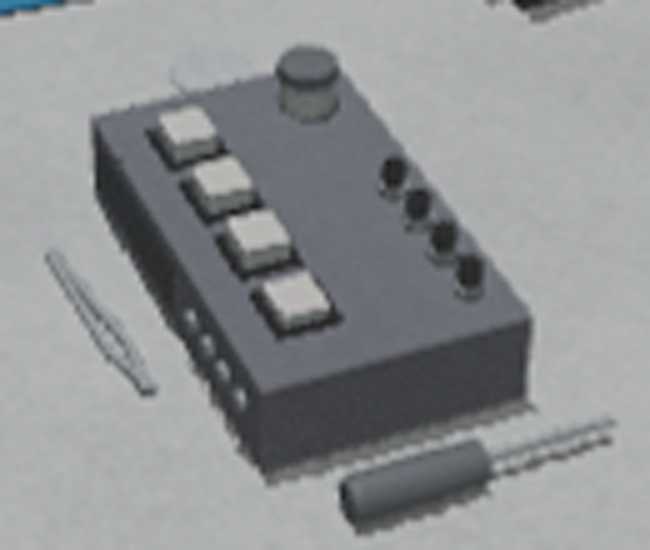

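Run:
```python
from h import *
d=bot.snapshot("scene");T=cam(d)
f=lambda p:(p[0]/4.7+235-.4,p[1]/4.7+190-.4)
P=[at(d,T,f(p),.06) for p in [(163,45),(605,42),(617,268),(150,270)]]
print(np.round(P,4)); c=np.mean(P,0);print("c",c)
for p in [(245,91),(335,86),(427,84),(518,81)]: print(np.round(at(d,T,f(p),.076),4),np.round(at(d,T,f(p),.071),4))
S=bot.snapshot("side");TS=cam(S);g=lambda p:(p[0]/5+285-.4,p[1]/5+165-.4)
Q=[at(S,TS,g(p),.06) for p in [(93,120),(265,392),(530,320),(350,75)]];print(np.round(Q,4),np.mean(Q,0))
for p in [(186,128),(222,180),(260,236),(297,297)]: print(np.round(at(S,TS,g(p),.076),4),np.round(at(S,TS,g(p),.071),4))
```

```text
[[ 0.5146 -0.0994  0.06  ]
 [ 0.5006  0.1497  0.06  ]
 [ 0.6491  0.1559  0.06  ]
 [ 0.6626 -0.088   0.06  ]]
c [0.58171005 0.02954155 0.06      ]
[ 0.556  -0.0474  0.076 ] [ 0.5524 -0.0481  0.071 ]
[0.5503 0.0014 0.076 ] [0.5466 0.001  0.071 ]
[0.5465 0.0515 0.076 ] [0.5428 0.0513 0.071 ]
[0.5421 0.1011 0.076 ] [0.5384 0.1012 0.071 ]
[[ 0.5035  0.1434  0.06  ]
 [ 0.5196 -0.1008  0.06  ]
 [ 0.6629 -0.0937  0.06  ]
 [ 0.6547  0.1371  0.06  ]] [0.58515884 0.02149522 0.06      ]
[0.5438 0.0979 0.076 ] [0.5458 0.1045 0.071 ]
[0.5474 0.0471 0.076 ] [0.5494 0.0534 0.071 ]
[ 0.5507 -0.0044  0.076 ] [0.5528 0.0015 0.071 ]
[ 0.552  -0.0564  0.076 ] [ 0.5541 -0.0508  0.071 ]
```

step_arm:
  rows: [-0.656, -0.517, -0.03, -0.1, -0.656, -0.517, -0.03, -0.1, -0.656, -0.517, -0.03, -0.1, -0.656, -0.517, -0.03, -0.1, -0.656, -0.517, -0.03, -0.1, -0.656, -0.517, -0.03, -0.1, -0.656, -0.517, -0.03, -0.1, -0.656, -0.517, -0.03, -0.1, -0.656, -0.517, -0.03, -0.1, -0.656, -0.517, -0.03, -0.1, -0.656, -0.517, -0.03, -0.1, -0.656, -0.517, -0.03, -0.1, -0.656, -0.517, -0.03, -0.1, -0.656, -0.517, -0.03, -0.1, -0.656, -0.517, -0.03, -0.1, -0.656, -0.517, -0.03, -0.1, -0.656, -0.517, -0.03, -0.1, -0.656, -0.517, -0.03, -0.1]
  gripper: 255
  grip_force: 20

```text
clock: 2.05
eef_pos: [0.5476, 0.0257, 0.2516]
tool_rot: [0.097, -3.14, -0.001]
wrist_force: [-0.0, -0.5, -0.4]
width: 0.005
```

Run:
```python
from h import *
s=bot.get_state();print(s["clock"],s["eef_pos"],s["tool_rot"],s["wrist_force"],s["width"])
d=bot.snapshot("wrist");cv2.imwrite("pics/w1.png",d["color"][:,:,::-1])
a=d["color"][:,:,::-1]
```

```text
2.05 [0.54763956 0.02574433 0.25163917] [ 9.74617168e-02 -3.13990747e+00 -7.23887772e-04] [-0.04224168 -0.49338444 -0.39614717] 0.004662341661968377
```

View pics/w1.png

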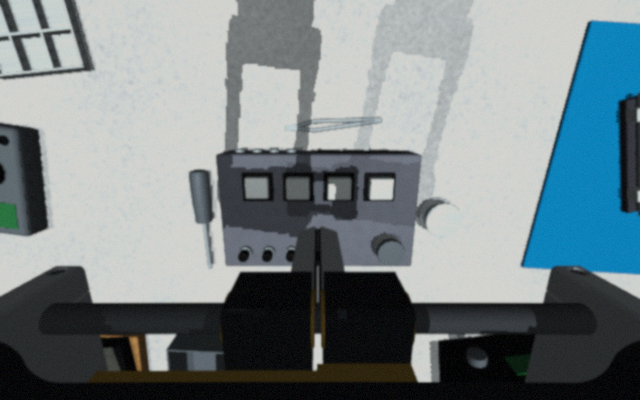

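Run:
```python
from h import *
s=bot.get_state();d=bot.snapshot("wrist");T=cam(d,s)
a=cv2.imread('pics/w1.png')[140:275,205:435];cv2.imwrite('pics/w1z.png',cv2.resize(a,None,fx=3.4,fy=3.4,interpolation=cv2.INTER_CUBIC))
for u in [257,298,340,381]: print(np.round(at(d,T,(u,187.5),.076),4))
```

```text
[ 0.5509 -0.0451  0.076 ]
[0.5479 0.0033 0.076 ]
[0.5449 0.0529 0.076 ]
[0.5419 0.1012 0.076 ]
```

View pics/w1z.png

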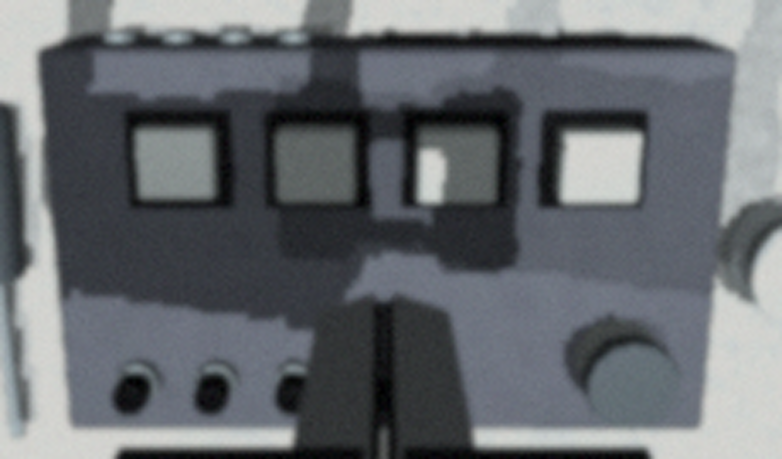

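step_arm:
  rows: [0, -0.092, 0.05, 0, 0, -0.092, 0.1, 0, 0, -0.092, 0.15, 0, 0, -0.092, 0.175, 0, 0, -0.092, 0.181, 0, 0, -0.092, 0.181, 0, 0, -0.092, 0.181, 0, 0, -0.092, 0.181, 0]

```text
clock: 2.95
eef_pos: [0.5544, -0.0488, 0.1086]
tool_rot: [-0.096, 3.136, -0.001]
wrist_force: [-0.2, 0.2, -0.0]
width: 0.007
```

Run:
```python
from h import *
s=bot.get_state();print(s["clock"],s["eef_pos"],s["tool_rot"],s["wrist_force"],s["width"])
d=bot.snapshot("wrist");T=cam(d,s);cv2.imwrite("pics/w2.png",d["color"][:,:,::-1])
tip=T@np.r_[0,0,0,1]
print(proj(d,T,s["eef_pos"]-[0,0,.022]))
d=bot.snapshot("side");a=d["color"][150:280,260:420,::-1];cv2.imwrite("pics/s2.png",cv2.resize(a,None,fx=4.5,fy=4.5,interpolation=cv2.INTER_CUBIC))
```

```text
2.95 [ 0.55438155 -0.04884143  0.10862181] [-9.58577608e-02  3.13625254e+00 -1.39201121e-03] [-0.18566959  0.16404454 -0.03599548] 0.007136915846810731
[316.62067206 239.74916149]
```

View pics/w2.png

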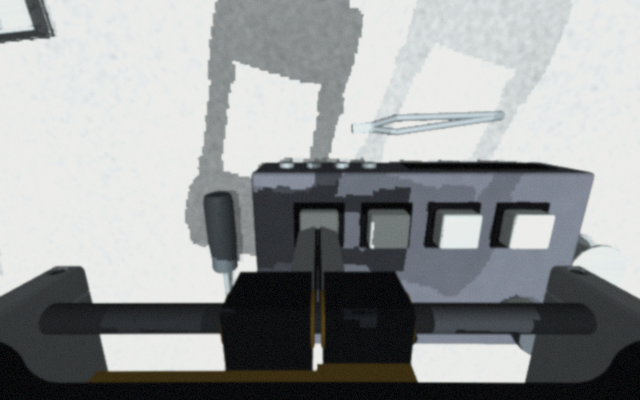

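View pics/s2.png

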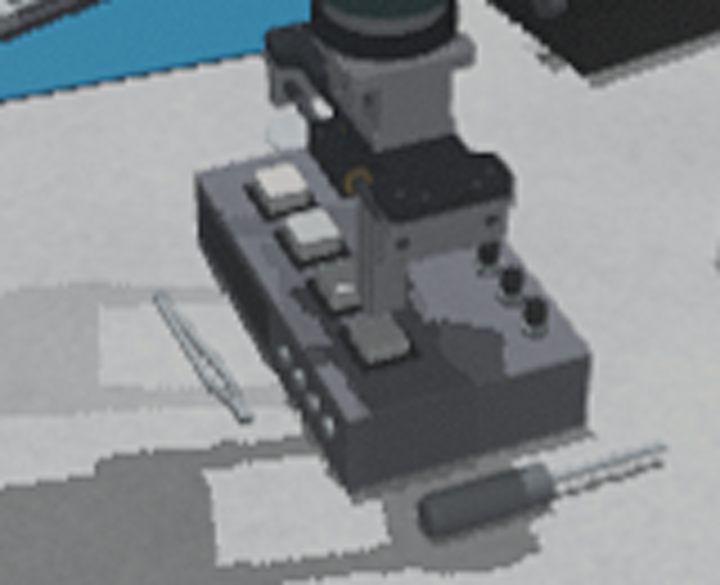

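Run:
```python
from h import *
s=bot.get_state();print(s["clock"],s["eef_pos"],s["tool_rot"],s["wrist_force"])
d=bot.snapshot("wrist");T=cam(d,s)
a=d["color"][190:270,280:370,::-1];cv2.imwrite("pics/w3z.png",cv2.resize(a,None,fx=7,fy=7,interpolation=cv2.INTER_CUBIC))
for p in [(301,208),(341,208),(301,232),(341,232)]: print(np.round(at(d,T,p,.071),4))
```

```text
3.05 [ 0.55392251 -0.04887695  0.10816867] [-9.55669931e-02  3.13722073e+00 -1.04839193e-03] [0.44215191 0.07589242 0.04457559]
[ 0.537  -0.0609  0.071 ]
[ 0.5353 -0.0329  0.071 ]
[ 0.5551 -0.0601  0.071 ]
[ 0.5533 -0.0314  0.071 ]
```

View pics/w3z.png

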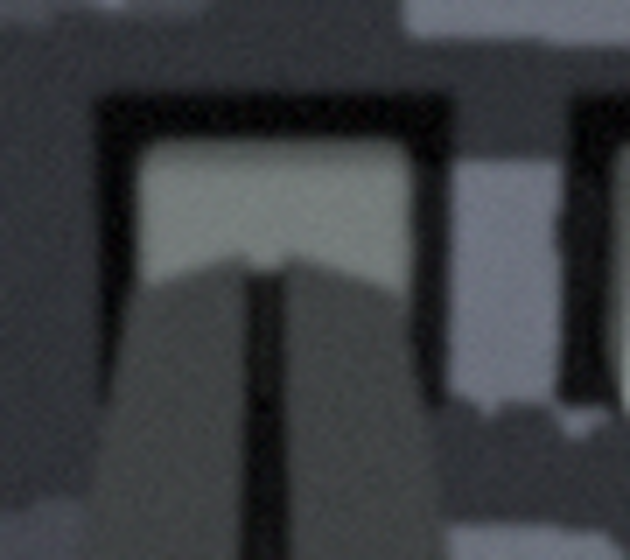

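step_arm:
  rows: [0.0037, 0.0017, 0.005, 0, 0.0037, 0.0017, 0.009, 0, 0.0037, 0.0017, 0.012, 0, 0.0037, 0.0017, 0.014, 0, 0.0037, 0.0017, 0.0145, 0, 0.0037, 0.0017, 0.0145, 0, 0.0037, 0.0017, 0.0145, 0]

```text
clock: 3.8
eef_pos: [0.55, -0.0478, 0.0951]
tool_rot: [-0.095, 3.14, 0.0]
wrist_force: [0.4, -0.1, -0.8]
width: 0.004
```

step_arm:
  rows: [0, 0, 0.0012, 0, 0, 0, 0.0012, 0]

```text
clock: 4.0
eef_pos: [0.5499, -0.0478, 0.094]
tool_rot: [0.095, -3.14, -0.0]
wrist_force: [-0.0, 0.0, 0.3]
width: 0.002
```

step_arm:
  rows: [0, 0, 0.0012, 0, 0, 0, 0.0012, 0]

```text
clock: 4.2
eef_pos: [0.55, -0.0478, 0.0933]
tool_rot: [-0.095, 3.14, -0.0]
wrist_force: [0.8, 0.0, 1.2]
width: 0.007
```

step_arm:
  rows: [0, 0, 0.0012, 0, 0, 0, 0.0012, 0]

```text
clock: 4.4
eef_pos: [0.5501, -0.0478, 0.0925]
tool_rot: [-0.095, 3.14, -0.0]
wrist_force: [0.3, -0.2, 3.2]
width: 0.004
```

step_arm:
  rows: [0, 0, 0.0015, 0, 0, 0, 0.003, 0, 0, 0, 0.0045, 0, 0, 0, 0.0055, 0, 0, 0, 0.0055, 0, 0, 0, 0.0055, 0]

```text
clock: 5.0
eef_pos: [0.5501, -0.0478, 0.0882]
tool_rot: [-0.095, 3.14, -0.0]
wrist_force: [-1.7, 0.2, 7.1]
width: 0.004
```

step_arm:
  rows: [0, 0, 0.001, 0, 0, 0, 0.002, 0, 0, 0, 0.0025, 0, 0, 0, 0.0025, 0]

```text
clock: 5.4
eef_pos: [0.5501, -0.0478, 0.088]
tool_rot: [-0.095, 3.139, -0.001]
wrist_force: [-3.6, 1.1, 17.9]
width: 0.007
```

At the stop (tip z 66 mm, force rising). Retract straight up.

step_arm:
  rows: [0, 0, -0.005, 0, 0, 0, -0.012, 0, 0, 0, -0.02, 0, 0, 0, -0.05, 0, 0, 0, -0.1, 0, 0, 0, -0.15, 0, 0, 0, -0.2, 0, 0.1, 0, -0.23, 0, 0.15, 0.09, -0.23, 0, 0.15, 0.09, -0.23, 0, 0.15, 0.09, -0.23, 0, 0.15, 0.09, -0.23, 0, 0.15, 0.09, -0.23, 0]

```text
clock: 6.7
eef_pos: [0.4267, 0.0164, 0.2696]
tool_rot: [-0.095, 3.14, -0.001]
wrist_force: [-0.3, 0.7, 0.7]
width: 0.004
```

Run:
```python
from h import *
s=bot.get_state();print(s["clock"],s["eef_pos"],s["wrist_force"])
d=bot.snapshot("wrist");cv2.imwrite("pics/w4.png",d["color"][:,:,::-1])
d=bot.snapshot("side");a=d["color"][150:280,260:420,::-1];b=cv2.resize(a,None,fx=4.5,fy=4.5,interpolation=cv2.INTER_CUBIC);cv2.imwrite("pics/s4.png",b)
d=bot.snapshot("scene");a=d["color"][185:275,235:405,::-1];cv2.imwrite("pics/c4.png",cv2.resize(a,None,fx=4.7,fy=4.7,interpolation=cv2.INTER_CUBIC))
```

```text
6.7 [0.42668053 0.0163628  0.26959211] [-0.26031881  0.671339    0.66199897]
```

View pics/w4.png

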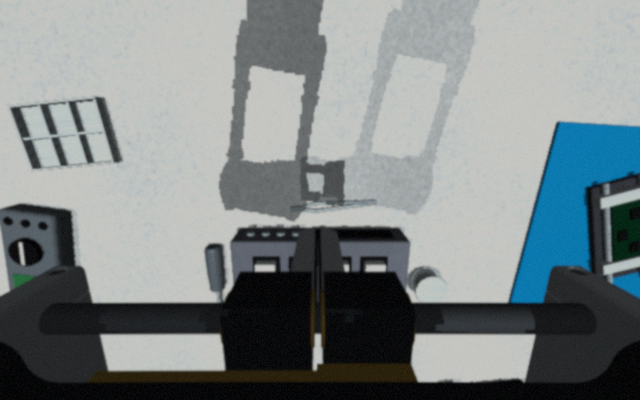

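View pics/s4.png

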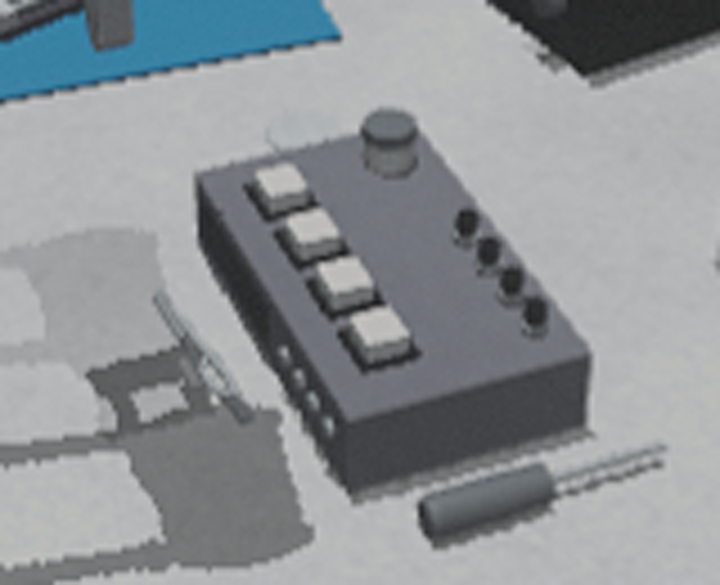

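View pics/c4.png

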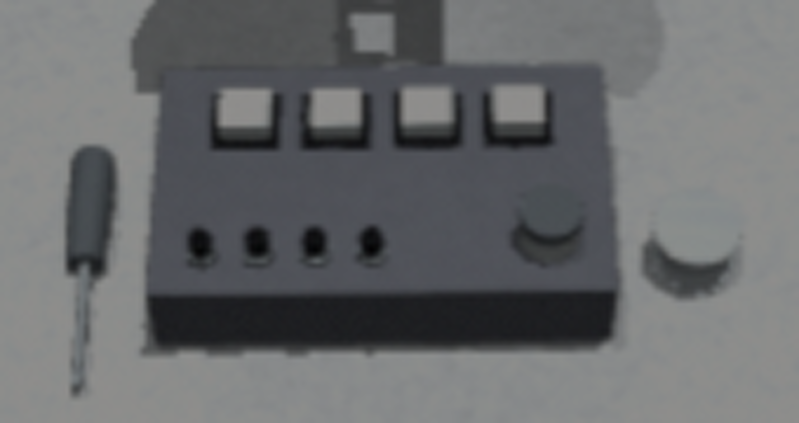

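The scene view now shows all four caps with equal side faces. The leftmost cap (245,110) shows the same front face as the others, and nothing else has moved.

```bash
python3 -c "
from cell import bot
print(bot.finish_job())"
```

```text
the job is handed in; nothing more can be done
None
```

The latched key was the one at the console's -y end (the y = -75 mm place). I pressed it to its stop, it let go, and all four keys now look level in the scene and side views.

- **Finding it:** The scene and wrist pictures both showed that cap sitting lower in its frame; my side-view measurement was ambiguous. A light tap settled it: the fingers met nothing at 76 mm. They touched at about 71 mm, and the key stayed firm up to 3.2 N.
- **Pressing it:** The fingertips reached 66 mm at about 7 N, and the force rose to 18 N against the stop. I then drew straight up and moved the arm clear.
- **Last checks:** In the wrist view after the retreat, the gripper hid part of the key row, so the level check rests on the other two cameras. I did not tap the key again to confirm its height. No raised key was touched. The jar, driver, spool and tweezers look undisturbed, and the other items were never approached.

The job was handed in at about 7 s, with the arm touching nothing.

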